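# Rock a battery pack into its desk charger

### The arm

A 6-joint arm with a two-finger parallel gripper is mounted at the origin on a cart in front of the work surface, level with it; the furniture and walls round the work are solid. World frame = base frame: x ahead of the robot, y to its left, z up, the work surface at z = 0. Lengths are in m, angles in rad, forces in N, time in s.
With the tool pointing down it reaches from about 0.4 to 0.825 m from the base axis. Payload 7 kg.
Tool frame: the origin (TCP) lies at the centre of the arm's flange, where the gripper is bolted on; the fingertips stand 178 mm ahead of it and the grasp point (between the pads) lies 159 mm ahead of it; z points along the fingers, y is the direction in which the jaws open and shut (so a half turn about z gives the same grasp; the last joint's range is limited). The gripper opens to 88 mm and grips with 3 to 60 N. Pads are 19 mm wide; open, the fingers measure 130 mm over their backs; the gripper's body (78 mm by 193 mm) begins 47 mm behind the grasp point.
Start: joints at [-0.928, 0.359, 0.012, 0, -1.224, -0.288], TCP at [0.234, -0.633, 0.405] pointing down, gripper open.
Joint ranges: [-3.07, 3.07], [-1.43, 2.12], [-1.02, 1.25], [-3.03, 1.67], [-3.05, -0], [-3.03, 3.03]. Speed limits (rad/s): [2.39, 2.39, 3.01, 3.14, 3.14, 3.14].

### API

Orientations are given as [roll, pitch, yaw] about the fixed x, y, z axes, in that order (R = Rz(yaw) Ry(pitch) Rx(roll)).
In Python, from station import arm gives the robot as it stands.
- The arm moves only by the shell command python3 -m handwheel 'ROWS' [OPENING] [FORCE]. ROWS is JSON, a list of rows, each a list of 4 numbers: the shift along the world's x, y, z in cm, then the turn about the world's z in rad. In form: [[dx, dy, dz, yaw], ...]. A call has 1 to 20 rows; each row shifts and turns the commanded pose from where the row before left it; what a row does not reach is not made up. A row lasts 1/10 s, in which the tool goes at most 50 mm and 8.59 degrees, less where a joint would pass 70% of its speed; a pose out of reach is approached as far as the arm can. A call is refused whole if a number of a shift passes 5 or a number of a turn 0.15, either way. A call with a gripper value outside its range is refused whole. OPENING is the closure, from 0 (fully open) to 1 (shut), set as the call begins (- or left out, the last holds). The fingers move at their own pace and stop on an object; FORCE is the grip in N (left out, the last holds). Time passes only in rows, so rows that do not move let the fingers close. It gives the time, the measured TCP pose, the force and the opening at its end, in the units of the state.
- arm.get_state(): the state, without advancing time (a new reading comes with each control period).
- arm.grab_frame(name): name is "scene" or "top" or "wrist"; returns a dict with "image" (384x512x3 uint8, red, green, blue), "depth" (384x512 float32, m along the optical axis (not along the pixel's ray), 0 where there is no reading), "vfov" (degrees; the focal length in pixels is half the picture's height over the tangent of half this angle, whatever the lens; pixels are square), "cx", "cy" (the principal point, pixels), "rvec" (rotation vector, rad) and "tvec" (3), from world to camera coordinates, as OpenCV has them. Camera axes: x right, y down, z forward; pixel columns grow to the right and rows downward; lengths in m; the calibration is good to about 2 mm. The wrist camera is an equidistant fisheye: a pixel r from the principal point sees the ray r / f radians off the axis. A picture is of the moment at which its call begins.
- arm.job_done(): hands the job in, once; it reports no verdict.
The state is a dict: "t": time; "q": joint angles; "qd": joint speeds; "joint_efforts": joint torques, N m; "eef_pos": TCP position; "ee_rot": TCP orientation; "force": force on the tool from outside, world axes, zero at the start; "moment": the same for the moment, N m; "width": finger opening in m.
Only numpy, scipy, OpenCV 4.12 (cv2) and the standard library are available. Lean on these libraries where they do the work, as an engineer would, in place of code of your own. Each camera call takes 0.05 s, during which the arm holds its last target.

### The job

Put the loose battery pack on charge in the desk charger: hook its contact tongue under the charger's hood, push it against the sprung contacts and rock the tail down until the pack lies flat on the bay floor with its tail caught under the lip, then let go of it. Ease it in by feel with a thumb's pressure, never pressing it against the charger with more than 30 N, and do not disturb the tools and other things lying about.

Things in the scene. Friction and masses are not known exactly. Their poses are not given: they have to be found in the camera images.
- battery: loose black battery pack, about 120 g, lying on the table. Origin at the centre of its underside, z up, +x towards the contact tongue (nose), -x the tail. 76 mm long over all (x), 38 wide (y), 22 high. Full height from x = -34 to +26; in front a 9 mm high tongue reaches to x = +38, behind a 7 mm high catch tab to x = -38, both full width, at the bottom. Grasp across the width, upper half.
- battery_nose (a point): point on the battery at the bottom edge of the tongue's end, x = +38 mm, on the centre line; axes as the battery's
- battery_tail (a point): point on the battery at the bottom edge of the tab's end, x = -38 mm, on the centre line; axes as the battery's
- charger: desk charger: black base 148 x 74 mm that does not move, carrying the grey battery plate (115 x 64 mm, top 31 mm high) clamped between two rails. Origin on the table under the base's bay middle, z up, +x towards the hooded head. The plate was clamped by hand up to 15 mm off the middle along x, each time differently; this is not reported, so feel for it. Sideways and in height it is exact.
- hood_middle (a point): on the base (does not follow the plate): where the middle of the hood's lower edge is when the plate is in its middle position; charger x = +34.5 mm, 13 mm above the bay floor. Hood 4 mm thick, reaching on to +x. Under it, 1.5 mm behind its edge, a sprung contact block: 1.4 N to start it, 0.9 N more per mm, solid after 6.2 mm
- lip_middle (a point): on the base, as above: where the middle of the catch lip's lower edge is; charger x = -35 mm, 8.5 mm above the bay floor, 69.5 mm from the hood's edge (less than the battery's length, so tongue first, tail raised some 14 degrees). Tail wall 3 mm behind the lip's tip. Above the lip a short steep ramp, top 16 mm above the floor. To pass the lip the battery presses the contacts in about 5 mm; seated, 2 mm
- bay_floor (a point): middle of the bay's flat floor for the plate's middle position: charger x = 0, y = 0, 14 mm above the table; here the seated battery's origin lies (plus the plate's shift in x), axes alike. Bay sides at y = +-20 mm (1 mm room each side), 10 mm high, bevelled, missing between x = -20 and +8 mm to make room for fingers
- peg_block: beech block with pegs, 48 x 120 x 54 mm, right of the work; leave alone; origin at its underside centre
- glue_stick_2: cream glue stick 12 x 108 mm lying right of the charger; leave alone; origin at its underside centre
- screwdriver: screwdriver with blue handle, 128 mm long, left of the battery; leave alone; origin at its underside centre
- tweezers: steel tweezers, 123 mm long, on the green cutting mat in front of the charger; leave alone; origin at its underside centre
Not all that is in view belongs to the job. What is shaped like the battery but blue is not meant.

How it is judged:
By the outcome, as a careful person would: the job done as asked, in the order asked, and still so for the second after the job is handed in, with the robot touching nothing.
It also fails if it takes over 58 s, if anything falls off the work surface, if the arm or the gripper's body presses on something with over 40 N, if the wrist force passes 120 N, or if a joint passes its speed limit or range.

## Working session

There is one attempt and no reset: what is moved stays moved. The work goes in short steps, Python scripts to look and compute and a shell command to move; the robot and the scene stay as the last step left them, time stands still between calls to the robot, and variables do not carry over. Pictures are saved under pics/ and viewed, and the job is handed in when it is done.

```bash
mkdir -p pics; ls
cat > h.py <<'E'
import numpy as np, cv2
from station import arm
def grab(n):
    f=arm.grab_frame(n); np.savez('pics/%s.npz'%n,**f); return f
def load(n): 
    d=np.load('pics/%s.npz'%n); return {k:d[k] for k in d.files}
def foc(f): return f['image'].shape[0]/2/np.tan(np.radians(float(f['vfov']))/2)
def RT(f): return cv2.Rodrigues(np.array(f['rvec'],float))[0], np.array(f['tvec'],float).ravel()
def ray(f,u,v,fish=False):
    x=(u-f['cx'])/foc(f); y=(v-f['cy'])/foc(f)
    if fish:
        r=np.hypot(x,y); s=np.sin(r)/max(r,1e-9); d=np.array([x*s,y*s,np.cos(r)])
    else: d=np.array([x,y,1.])
    R,t=RT(f); return -R.T@t, R.T@d
def onz(f,u,v,z,fish=False):
    c,d=ray(f,u,v,fish); return c+d*(z-c[2])/d[2]
def proj(f,P,fish=False):
    R,t=RT(f); p=R@np.asarray(P,float)+t
    if fish:
        r=np.hypot(p[0],p[1]); th=np.arctan2(r,p[2]); q=p[:2]/max(r,1e-9)*th
    else: q=p[:2]/p[2]
    return q*foc(f)+np.array([f['cx'],f['cy']])
def dep(f,u,v):
    d=float(f['depth'][int(v),int(u)]); c,r=ray(f,u,v); return c+r*d
E
python3 - <<'E'
from h import *
for n in ('scene','top','wrist'):
    f=grab(n); cv2.imwrite('pics/%s0.png'%n,f['image'][:,:,::-1]); R,t=RT(f); print(n,-R.T@t,R[2],foc(f))
print(arm.get_state())
E
```

```text
pics
scene [0.14138569 0.77987102 0.7445972 ] [ 0.35835578 -0.67232963 -0.64772988] 395.91468907566696
top [0.41035682 0.05885694 1.1911733 ] [ 0.12369753  0.01400379 -0.99222115] 358.62787888050593
wrist [ 0.16574194 -0.65779854  0.38338879] [ 0.2520515   0.09445737 -0.96309286] 297.3186396354542
{'t': 0.15, 'q': array([-9.27864068e-01,  3.59206095e-01,  1.12704069e-02, -2.28704229e-04,
       -1.22411659e+00, -2.88065874e-01]), 'qd': array([ 0.00063728, -0.0010436 ,  0.00317833,  0.00265399, -0.00049122,
        0.0002754 ]), 'joint_efforts': array([-1.73344170e-04, -5.83276498e+01,  2.93290687e+01,  7.00145915e+00,
        8.68044212e-03, -1.15256885e-04]), 'eef_pos': array([ 0.23445575, -0.63281604,  0.40395344]), 'ee_rot': array([ 3.14032736e+00, -1.50675827e-04, -2.78680402e+00]), 'force': array([-0.7540339 , -0.2803647 ,  0.46911371]), 'moment': array([-0.06489788, -0.00324931,  0.04352723]), 'width': 0.0876139220990014}
```

View pics/top0.png

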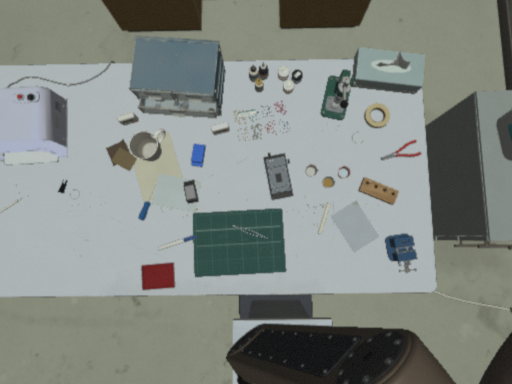

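View pics/scene0.png

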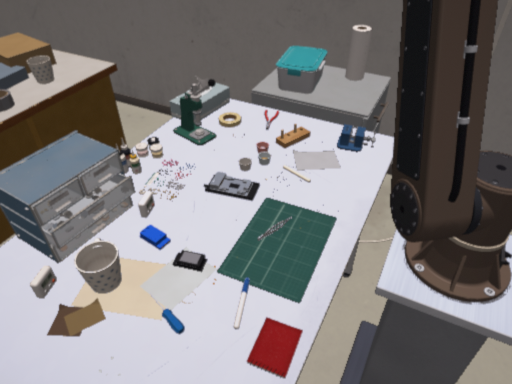

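View pics/wrist0.png

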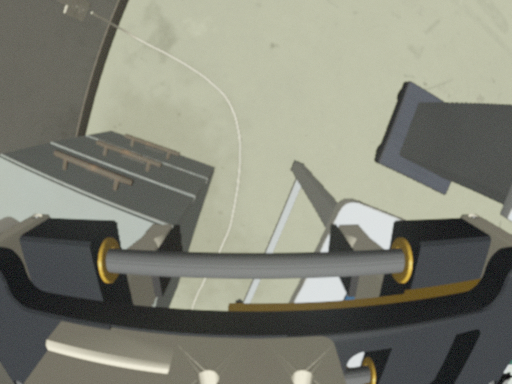

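Run:
```python
from h import *
f=load('top')['image'][:,:,::-1]; 
a=cv2.resize(f[130:240,160:320],None,fx=5,fy=5,interpolation=cv2.INTER_CUBIC); cv2.imwrite('pics/topz.png',a)
g=load('scene')['image'][:,:,::-1]
cv2.imwrite('pics/scz.png',cv2.resize(g[160:280,140:290],None,fx=5,fy=5,interpolation=cv2.INTER_CUBIC))
```

```text
(no output)
```

View pics/topz.png

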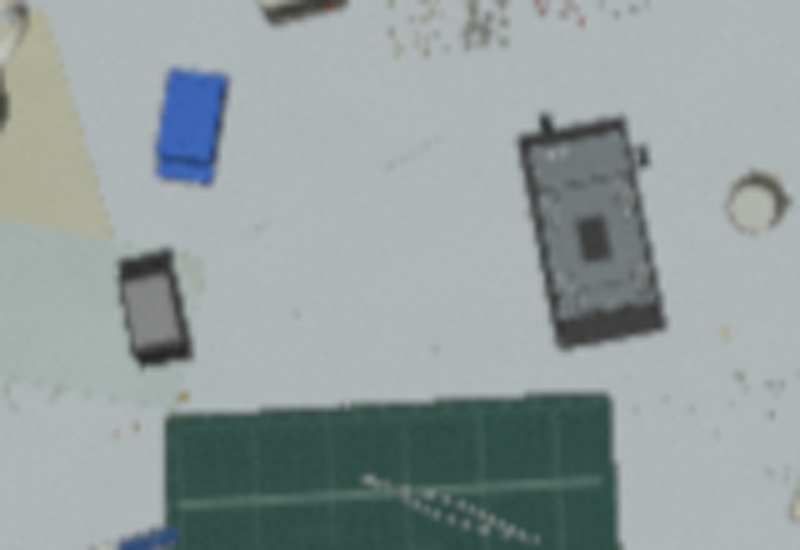

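View pics/scz.png

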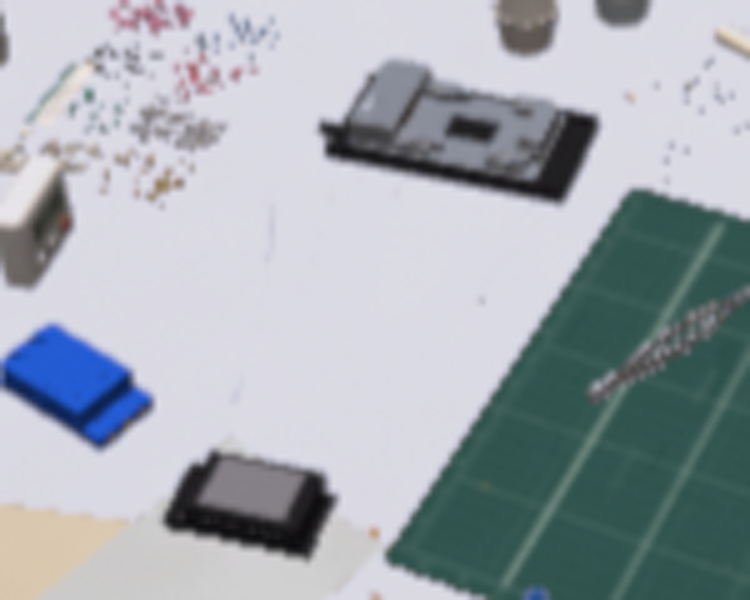

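Run:
```python
from h import *
f=load('top')
z=lambda u,v:(160+u/5,130+v/5)
print('batt',onz(f,*z(155,307),.015)); 
for p in [(120,262),(172,250),(190,355),(140,365)]: print(onz(f,*z(*p),.008))
print('charger base corners')
for p in [(520,137),(627,118),(664,328),(562,350)]: print(onz(f,*z(*p),.02))
g=load('scene')
z=lambda u,v:(140+u/5,160+v/5)
for p in [(165,520),(312,557)]: print('sc',onz(g,*z(*p),.0))
R=cv2.Rodrigues
from scipy.spatial.transform import Rotation as Ro
s=arm.get_state(); M=Ro.from_euler('xyz',s['ee_rot']).as_matrix(); print(M)
w=load('wrist'); Rw,t=RT(w); print('cam in tool', M.T@(-Rw.T@t-s['eef_pos']), M.T@Rw.T)
```

```text
batt [0.56490763 0.29509756 0.015     ]
[0.59651747 0.32037198 0.008     ]
[0.60418549 0.28554456 0.008     ]
[0.53334269 0.2727796  0.008     ]
[0.52707732 0.30603684 0.008     ]
charger base corners
[0.67533784 0.05155753 0.02      ]
[ 0.68723184 -0.019914    0.02      ]
[ 0.54602507 -0.04128053  0.02      ]
[0.53234228 0.02588931 0.02      ]
sc [0.60129787 0.31911337 0.        ]
sc [0.52563    0.30579871 0.        ]
[[-9.37719925e-01 -3.47391716e-01 -5.80843974e-04]
 [-3.47392169e-01  9.37719251e-01  1.13414550e-03]
 [ 1.50675826e-04  1.26529148e-03 -9.99999188e-01]]
cam in tool [0.07310994 0.00041801 0.02057621] [[-9.33957690e-05 -9.63052816e-01 -2.69312578e-01]
 [ 9.99999978e-01 -3.97337012e-05 -2.04706793e-04]
 [ 1.86442668e-04 -2.69312591e-01  9.63052799e-01]]
```

```bash
python3 -m handwheel '[[3,3,0,-0.01],[3,3,0,-0.01],[3,3,0,-0.01],[2.5,4,0,-0.01],[2.5,4,0,-0.01],[2.5,4,0,-0.01],[2,4,-0.5,-0.01],[2,4,-0.5,-0.01],[2,4,-0.5,-0.01],[1.5,4,-0.5,-0.01],[1,4,-0.5,-0.01],[1,4,-0.5,-0.01],[1,4,-0.5,-0.01],[1,4,-0.5,-0.01],[0,4,-0.5,-0.01],[0,4,-0.5,-0.01],[0,2,0,0],[0,0,0,0]]' 0
python3 - <<'E'
from h import *
f=grab('wrist'); cv2.imwrite('pics/w1.png',f['image'][:,:,::-1])
E
```

```text
t: 1.95
eef_pos: [0.5144, -0.0007, 0.3545]
ee_rot: [3.141, -0.0, -2.944]
force: [-0.3, -0.7, 0.5]
width: 0.0875
```

View pics/w1.png

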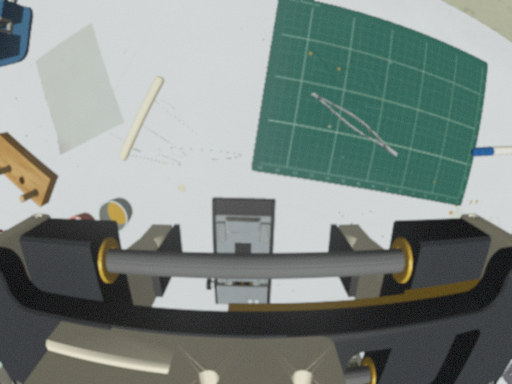

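```bash
python3 -m handwheel '[[4,0.5,-1.5,0],[4,0.5,-1.5,0],[4,0.5,-1.5,0],[4,0.5,-1.5,0],[0,0,0,0],[0,0,0,0]]'
python3 - <<'E'
from h import *
f=grab('wrist'); cv2.imwrite('pics/w2.png',f['image'][:,:,::-1])
E
```

```text
t: 2.6
eef_pos: [0.6748, 0.0159, 0.2926]
ee_rot: [-3.141, -0.003, -2.948]
force: [-0.1, -0.0, -0.2]
width: 0.0874
```

View pics/w2.png

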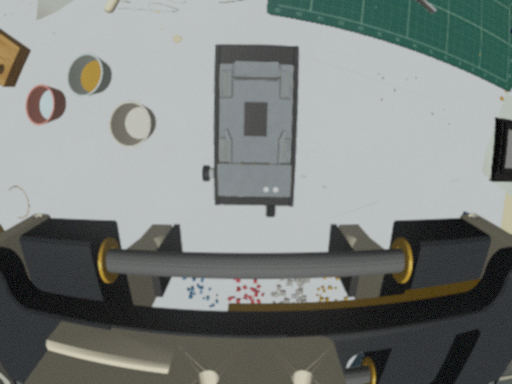

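Run:
```python
from h import *
f=load('wrist')['image'][:,:,::-1]
cv2.imwrite('pics/w2z.png',cv2.resize(f[35:220,190:325],None,fx=4,fy=3.2*1.25,interpolation=cv2.INTER_CUBIC)[:,:])
cv2.imwrite('pics/w2z.png',cv2.resize(f[35:185,195:320],None,fx=4,fy=4,interpolation=cv2.INTER_CUBIC))
```

```text
(no output)
```

View pics/w2z.png

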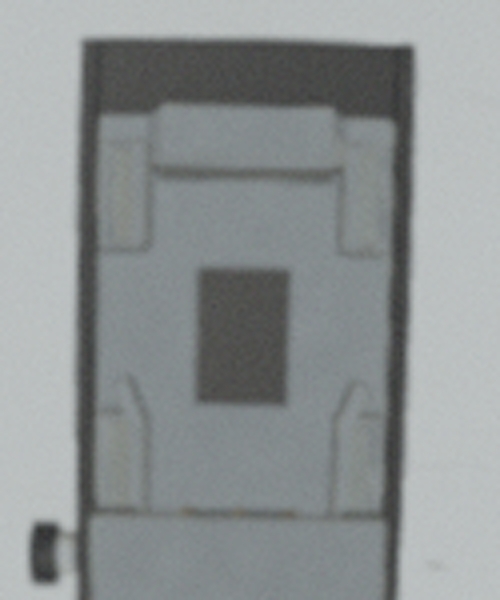

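```bash
python3 -m handwheel '[[-0.2,4.6,0,0],[-0.4,4.6,0,0],[-0.4,4.6,0,0],[-0.6,4.6,0,0],[-0.6,4.6,0,0],[-0.6,4.6,0,0],[0,0,0,0],[0,0,0,0]]'
python3 - <<'E'
from h import *
import shutil; shutil.copy('pics/wrist.npz','pics/wchg.npz')
f=grab('wrist'); cv2.imwrite('pics/w3.png',f['image'][:,:,::-1])
E
```

```text
t: 3.45
eef_pos: [0.6455, 0.2937, 0.2961]
ee_rot: [3.141, 0.001, -2.945]
force: [-0.1, -0.2, -0.3]
width: 0.088
```

View pics/w3.png

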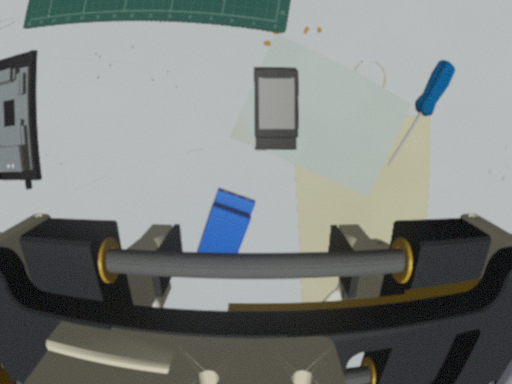

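Run:
```python
from h import *
c=load('wchg'); z=lambda x,y:(195+x/4,35+y/4)
T=[0.6748,0.0159]
def P(x,y,h): return onz(c,*z(x,y),h,True)
print('hood edge top z.031', P(95,517,.031),P(240,515,.031),P(385,517,.031))
print('lip tip', P(160,172,.0225),P(245,172,.0225),P(335,172,.0225),'lip back top .03', P(160,103,.030),P(335,106,.030))
print('gaps -20:',P(125,252,.024),P(362,256,.024),'floor',P(150,250,.014),P(340,256,.014))
print('gap +8:',P(128,378,.024),P(358,382,.024))
print('window',[P(*p,.014) for p in [(197,268),(290,268),(197,403),(288,405)]])
print('base near edge',P(85,40,.012),P(412,46,.012))
w=load('wrist'); im=w['image'].astype(int)
m=(im.max(2)<95).astype(np.uint8); m[:, :200]=0; m[:,340:]=0; m[200:]=0
cs,_=cv2.findContours(m,cv2.RETR_EXTERNAL,cv2.CHAIN_APPROX_NONE)
k=max(cs,key=cv2.contourArea); print(cv2.boundingRect(k),cv2.minAreaRect(k))
cv2.imwrite('pics/w3z.png',cv2.resize(w['image'][55:165,235:320,::-1],None,fx=5,fy=5,interpolation=cv2.INTER_CUBIC))
```

```text
hood edge top z.031 [ 0.64988361 -0.01929794  0.031     ] [0.6438266  0.01006229 0.031     ] [0.63835605 0.03953534 0.031     ]
lip tip [ 0.57702601 -0.01986709  0.0225    ] [ 0.57379142 -0.00260285  0.0225    ] [0.57001666 0.01562285 0.0225    ] lip back top .03 [ 0.56367553 -0.02197999  0.03      ] [0.55748579 0.01257826 0.03      ]
gaps -20: [ 0.59500193 -0.02366608  0.024     ] [0.58640125 0.02446415 0.024     ] floor [ 0.59331734 -0.01948175  0.014     ] [0.58674076 0.02072488 0.014     ]
gap +8: [ 0.62086404 -0.01819901  0.024     ] [0.61246355 0.02897058 0.024     ]
window [array([ 0.59534677, -0.00881895,  0.014     ]), array([0.59150738, 0.01072351, 0.014     ]), array([ 0.62420843, -0.00327836,  0.014     ]), array([0.62084145, 0.01615717, 0.014     ])]
base near edge [ 0.5492441  -0.04271014  0.012     ] [0.53681356 0.02714333 0.012     ]
(255, 68, 43, 81) ((276.0, 108.0), (80.0, 42.0), 90.0)
```

View pics/w3z.png

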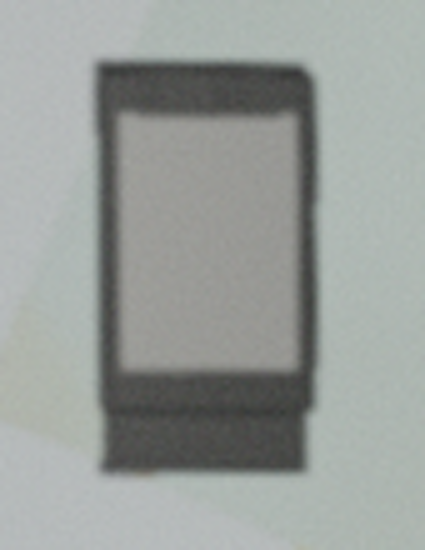

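Run:
```python
from h import *
w=load('wrist'); z=lambda x,y:(235+x/5,55+y/5)
P=lambda x,y,h: onz(w,*z(x,y),h,True)
a=P(204,470,.005); b=P(203,410,.022); t=P(203,66,.018)
print('tongue end',a,'body front',b,'tail',t)
print('L/R body edges z.022', P(98,240,.022),P(312,240,.022)); l,r=P(100,80,.022),P(103,405,.022); print('left edge',l,r,np.arctan2(*(r-l)[1::-1]))
print('tongue L/R',P(104,440,.009),P(304,440,.009)); R,tt=RT(w); print(-R.T@tt)
```

```text
tongue end [0.60350206 0.30532537 0.005     ] body front [0.59152081 0.30140722 0.022     ] tail [0.53300958 0.28971727 0.018     ]
L/R body edges z.022 [0.56661054 0.27819238 0.022     ] [0.55902012 0.31358553 0.022     ]
left edge [0.53957602 0.27314111 0.022     ] [0.59408906 0.28453893 0.022     ] 0.20611496549922126
tongue L/R [0.60130834 0.2862017  0.009     ] [0.59396158 0.32156601 0.009     ]
[0.57369268 0.27974782 0.27553029]
```

```bash
python3 -m handwheel '[[-2.8,0.1,-1,0],[-2.8,0.1,-1,0],[-2.72,0.02,-1,0],[0,0,-2.2,0],[0,0,-2.2,0],[0,0,-2,0],[0,0,0,0],[0,0,0,0]]' 0
python3 - <<'E'
from h import *
s=arm.get_state(); print(s['eef_pos'],s['ee_rot'])
f=grab('wrist'); cv2.imwrite('pics/w4.png',f['image'][:,:,::-1])
f=grab('scene'); cv2.imwrite('pics/s4.png',cv2.resize(f['image'][160:320,100:300,::-1],None,fx=4,fy=3.7,interpolation=cv2.INTER_CUBIC))
E
```

```text
t: 4.3
eef_pos: [0.5636, 0.2941, 0.2015]
ee_rot: [-3.141, 0.0, -2.948]
force: [0.4, 0.7, -0.0]
width: 0.0877
[0.56364661 0.2940966  0.20148229] [-3.14139622e+00  1.84207345e-04 -2.94798923e+00]
```

View pics/s4.png

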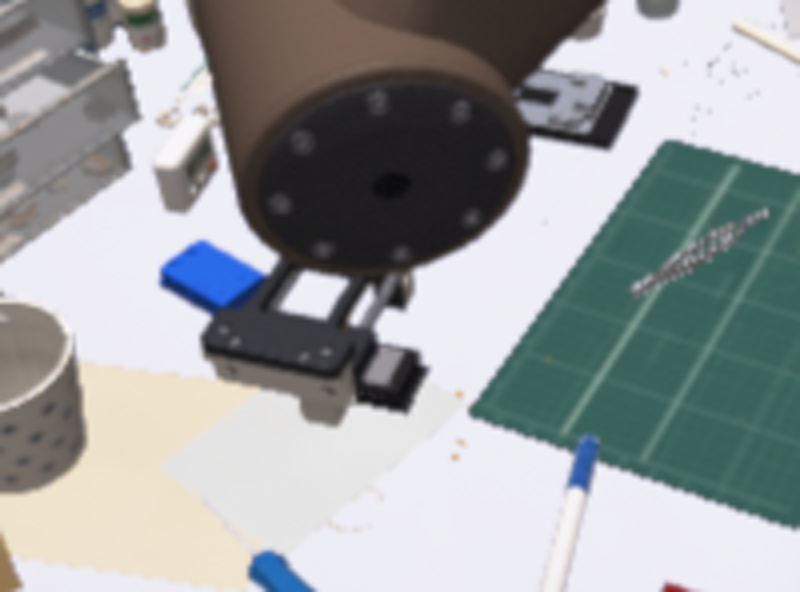

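View pics/w4.png

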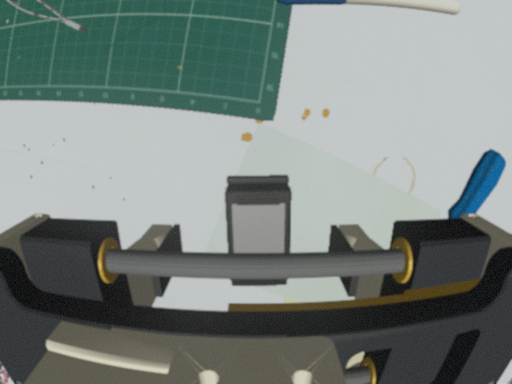

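```bash
python3 -m handwheel '[[-0.1,0.15,-0.7,0],[0,0,-0.75,0],[0,0,0,0]]' 0 && python3 -m handwheel '[[0,0,0,0],[0,0,0,0],[0,0,0,0],[0,0,0,0],[0,0,0,0],[0,0,0,0],[0,0,0,0],[0,0,0,0]]' 1 15
```

```text
t: 4.7
eef_pos: [0.5618, 0.2965, 0.1851]
ee_rot: [-3.141, -0.002, -2.947]
force: [-0.5, 0.2, -0.7]
width: 0.0876
t: 5.5
eef_pos: [0.5623, 0.2967, 0.1862]
ee_rot: [3.142, 0.0, -2.947]
force: [-0.3, -0.2, -0.2]
width: 0.0377
```

```bash
python3 -m handwheel '[[0,0,1.5,0],[0,0,2.5,0],[0,0,2.5,0],[0.5,-3,0,-0.002],[0.5,-4,0,-0.002],[0.6,-4,0,-0.002],[0.6,-4,0,-0.002],[0.6,-4,0,-0.002],[0.6,-4,0,-0.002],[0.4,-4,0,-0.002],[0.03,-2.4,0,0],[0,0,0,0],[0,0,0,0],[0,0,0,0]]'
python3 - <<'E'
from h import *
s=arm.get_state(); print(s['eef_pos'],s['ee_rot'])
f=grab('wrist'); cv2.imwrite('pics/w5.png',f['image'][:,:,::-1])
f=grab('scene'); cv2.imwrite('pics/s5.png',cv2.resize(f['image'][100:260,130:330,::-1],None,fx=4,fy=3.7,interpolation=cv2.INTER_CUBIC))
E
```

```text
t: 6.9
eef_pos: [0.6007, 0.0033, 0.2518]
ee_rot: [3.141, 0.001, -2.96]
force: [0.5, -0.2, -1.3]
width: 0.0378
[0.60067015 0.00327638 0.25176754] [ 3.14143931e+00  7.66739853e-04 -2.96041434e+00]
```

View pics/s5.png

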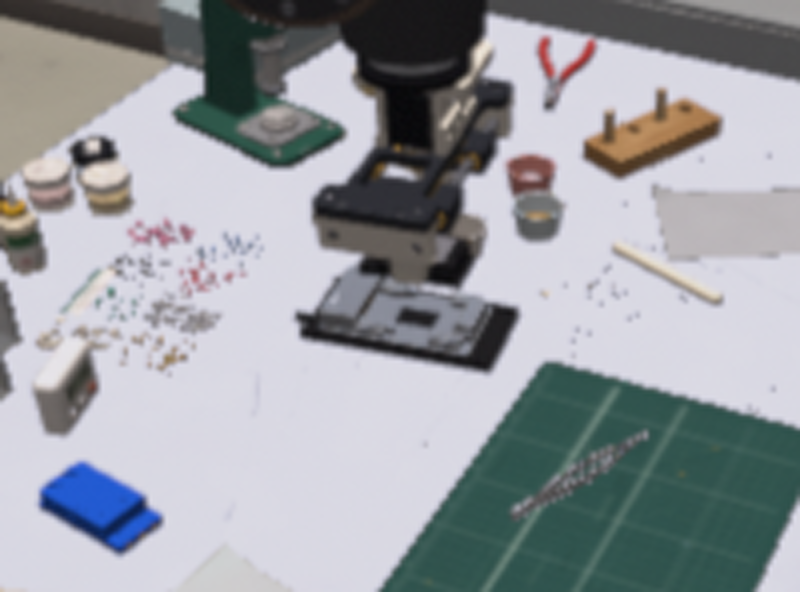

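View pics/w5.png

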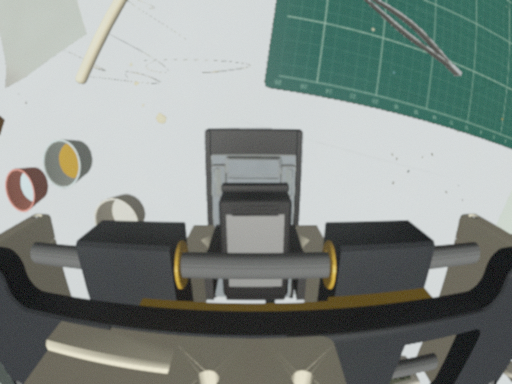

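Run:
```python
from h import *
f=load('wrist')['image'][:,:,::-1]
cv2.imwrite('pics/w5z.png',cv2.resize(f[120:240,195:315],None,fx=5,fy=5,interpolation=cv2.INTER_CUBIC))
```

```text
(no output)
```

View pics/w5z.png

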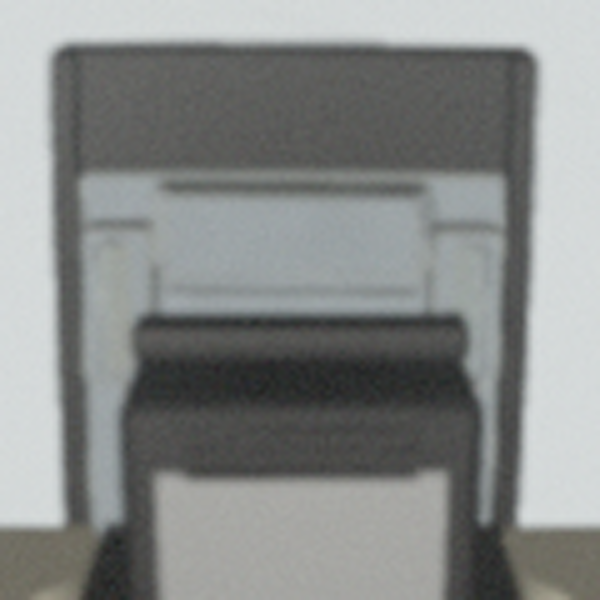

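Run:
```python
from h import *
w=load('wrist'); z=lambda x,y:(195+x/5,120+y/5)
P=lambda x,y,h: onz(w,*z(x,y),h,True)
ex=np.array([np.cos(.181),np.sin(.181)]); ey=np.array([-ex[1],ex[0]]); O=np.array([.6095,.0040])
def L(p): d=p[:2]-O; return np.round([d@ex*1e3,d@ey*1e3],1)
for n,p in dict(tabL=(135,322,.0726),tabR=(467,322,.0726),bodyL=(123,405,.0876),bodyR=(478,405,.0876),lipL=(160,185,.03),lipR=(428,187,.03),liptipL=(160,290,.0225),liptipR=(428,292,.0225),plL=(78,175,.025),plR=(507,175,.025),baseL=(55,50,.012),baseR=(535,50,.012),lo=(85,228,.024)).items(): print(n,L(P(*p)))
print('tcp',L(np.array([.60067,.00328])))
```

```text
tabL [-42.4 -17. ]
tabR [-42.4  19.6]
bodyL [-37.4 -16.8]
bodyR [-37.4  19.3]
lipL [-51.1 -18. ]
lipR [-50.8  18.7]
liptipL [-34.6 -19. ]
liptipR [-34.3  19.7]
plL [-51.9 -30.1]
plR [-51.9  30.3]
baseL [-68.8 -35.1]
baseR [-68.8  35.9]
lo [-44.1 -29.4]
tcp [-8.8  0.9]
```

```bash
python3 -m handwheel '[[-0.18,-0.12,-1,0],[0,0,-1.2,0],[0,0,-0.9,0],[0,0,0,0],[0,0,0,0]]' 1 8;  python3 -m handwheel '[[0,0,-0.2,0],[0,0,-0.2,0],[0,0,-0.1,0],[0,0,0,0]]'; python3 -m handwheel '[[0,0,-0.1,0],[0,0,-0.1,0],[0,0,0,0]]'
```

```text
t: 7.5
eef_pos: [0.5988, 0.0016, 0.2195]
ee_rot: [-3.141, -0.001, -2.961]
force: [0.5, -0.2, -1.4]
width: 0.0378
t: 7.9
eef_pos: [0.5992, 0.0016, 0.2156]
ee_rot: [-3.142, 0.001, -2.961]
force: [0.8, -0.4, 0.7]
width: 0.0379
t: 8.2
eef_pos: [0.5995, 0.0017, 0.2137]
ee_rot: [-3.142, 0.002, -2.96]
force: [3.7, -0.8, 3.1]
width: 0.0379
```

```bash
cat > v.py <<'E'
from h import *
import sys
n=sys.argv[1]
f=grab('wrist')['image'][:,:,::-1]; a=cv2.resize(f[100:260,180:330],(600,600),interpolation=cv2.INTER_CUBIC)
cv2.imwrite('pics/w%s.png'%n,a)
g=grab('scene')['image'][:,:,::-1]; cv2.imwrite('pics/s%s.png'%n,cv2.resize(g[155:215,195:275],None,fx=8,fy=8,interpolation=cv2.INTER_CUBIC))
s=arm.get_state(); print(s['t'],s['eef_pos'],s['force'],s['moment'],s['width'])
E
python3 v.py 6
```

```text
8.3 [0.59943402 0.0017307  0.21368815] [3.86342    0.16261496 3.84249596] [ 0.00793337 -1.30783087 -0.00299353] 0.03795200196711389
```

View pics/w6.png

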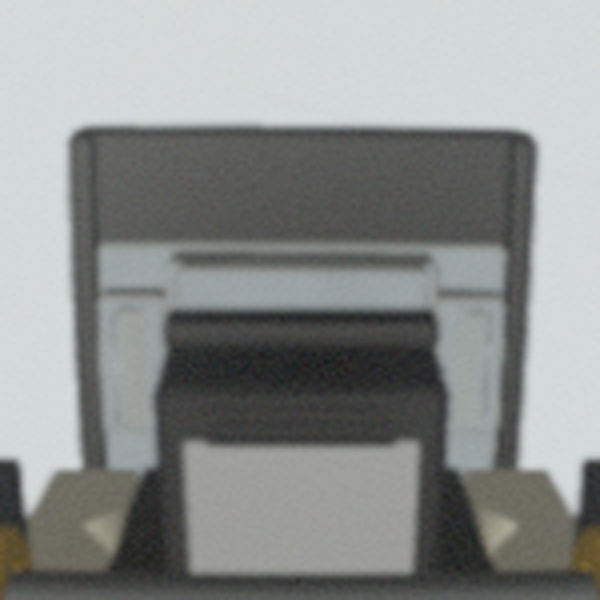

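View pics/s6.png

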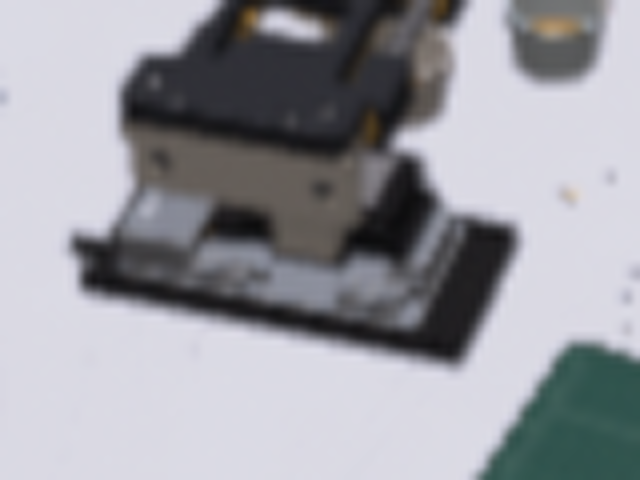

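```bash
python3 -m handwheel '[[-0.03,0,-0.1,0],[-0.03,0,-0.1,0],[0,0,0,0]]'; python3 -m handwheel '[[-0.03,0,-0.1,0],[-0.03,0,-0.1,0],[0,0,0,0]]'; python3 v.py 7
```

```text
t: 8.6
eef_pos: [0.5984, 0.0017, 0.2112]
ee_rot: [3.141, 0.001, -2.961]
force: [3.5, 0.8, 2.9]
width: 0.0379
t: 8.9
eef_pos: [0.5979, 0.0017, 0.2094]
ee_rot: [-3.142, 0.001, -2.961]
force: [4.4, 0.4, 4.2]
width: 0.0381
9.0 [0.59785081 0.00167438 0.20938155] [4.852767   0.45777802 4.15552756] [ 0.31842734 -1.73368255 -0.02608243] 0.0377173953823125
```

View pics/w7.png

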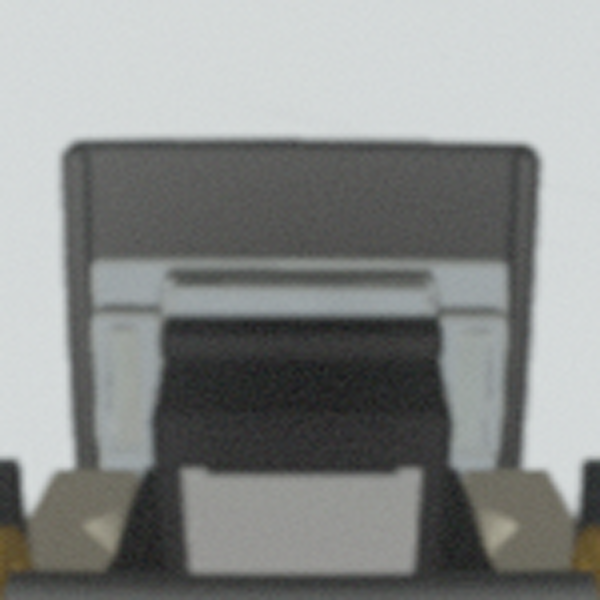

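View pics/s7.png

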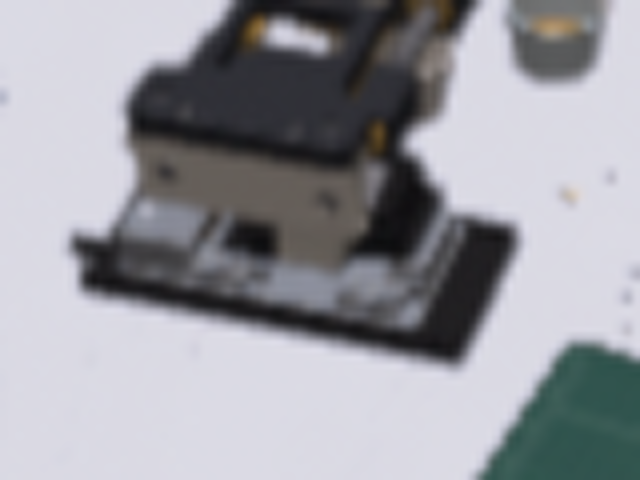

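```bash
python3 -m handwheel '[[-0.03,0,-0.1,0],[0,0,0,0]]'; python3 -m handwheel '[[-0.03,0,-0.1,0],[0,0,0,0]]'; python3 -m handwheel '[[0,0,-0.1,0],[0,0,0,0]]'
```

```text
t: 9.2
eef_pos: [0.5977, 0.0017, 0.2089]
ee_rot: [-3.141, 0.001, -2.96]
force: [3.9, 0.9, 9.7]
width: 0.0378
t: 9.4
eef_pos: [0.5974, 0.0016, 0.2082]
ee_rot: [-3.141, 0.002, -2.96]
force: [3.0, 1.0, 11.6]
width: 0.0377
t: 9.6
eef_pos: [0.5972, 0.0016, 0.2071]
ee_rot: [-3.141, 0.001, -2.96]
force: [1.9, 1.0, 11.8]
width: 0.0378
```

```bash
python3 -m handwheel '[[0,0,0.05,0],[0,0,0,0],[0.2,0.04,0,0],[0,0,0,0]]' 1 15; python3 -m handwheel '[[0.2,0.04,0,0],[0.2,0.03,0,0],[0,0,0,0]]';  python3 -m handwheel '[[0.2,0.04,0,0],[0,0,0,0]]'; python3 v.py 8
```

```text
t: 10.0
eef_pos: [0.598, 0.0017, 0.2071]
ee_rot: [-3.141, -0.003, -2.961]
force: [-2.5, 1.6, 13.9]
width: 0.0381
t: 10.3
eef_pos: [0.6001, 0.0018, 0.2066]
ee_rot: [-3.141, -0.007, -2.962]
force: [-8.6, 0.2, 18.0]
width: 0.0379
t: 10.5
eef_pos: [0.602, 0.002, 0.2063]
ee_rot: [-3.141, -0.008, -2.962]
force: [-8.4, -0.6, 15.9]
width: 0.0382
10.6 [0.60201845 0.00206473 0.20631405] [-7.44572998 -0.232514   15.46387414] [-0.25036563  2.92420156 -0.04589924] 0.03766234322962874
```

View pics/w8.png

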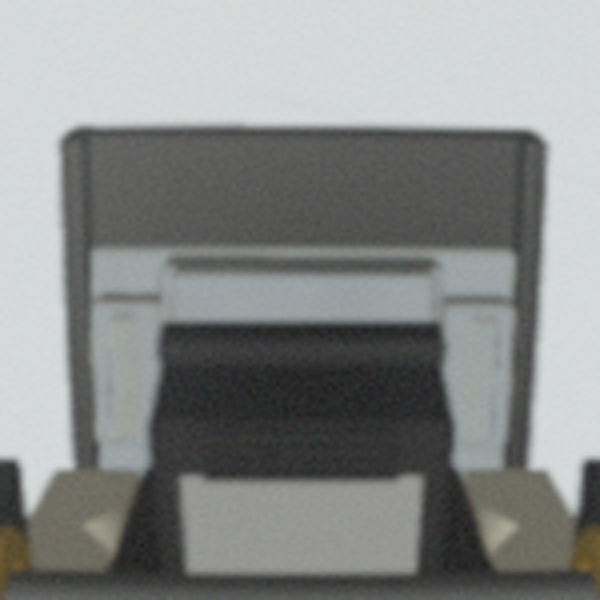

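View pics/s8.png

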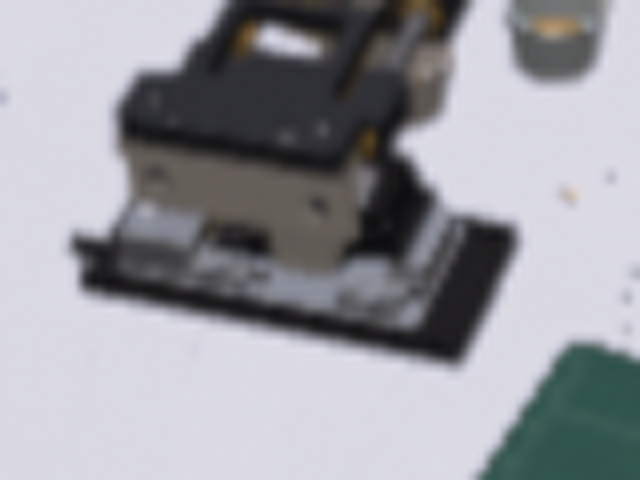

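```bash
python3 -m handwheel '[[0,0,0.1,0],[0,0,0,0]]'; python3 -m handwheel '[[0.2,0.04,0,0],[0,0,0,0]]';  python3 -m handwheel '[[0.2,0.03,0,0],[0,0,0,0]]'; python3 -m handwheel '[[0.1,0.02,0,0],[0,0,0,0]]'
```

```text
t: 10.8
eef_pos: [0.6031, 0.0025, 0.2065]
ee_rot: [3.142, -0.005, -2.962]
force: [-2.7, -0.2, 1.1]
width: 0.0377
t: 11.0
eef_pos: [0.6061, 0.0032, 0.2066]
ee_rot: [-3.141, -0.003, -2.961]
force: [-3.2, -0.7, -0.1]
width: 0.0378
t: 11.2
eef_pos: [0.6082, 0.0035, 0.2067]
ee_rot: [-3.142, -0.003, -2.961]
force: [-4.3, -0.2, -2.3]
width: 0.038
t: 11.4
eef_pos: [0.6092, 0.0037, 0.2069]
ee_rot: [-3.142, -0.003, -2.961]
force: [-4.9, -1.7, -3.3]
width: 0.0376
```

```bash
python3 v.py 9
```

```text
11.5 [0.60931325 0.00374767 0.20702598] [-4.9960532  -0.80973939 -3.14847915] [-0.61910189  1.96332113 -0.08694893] 0.03781230907474301
```

View pics/w9.png

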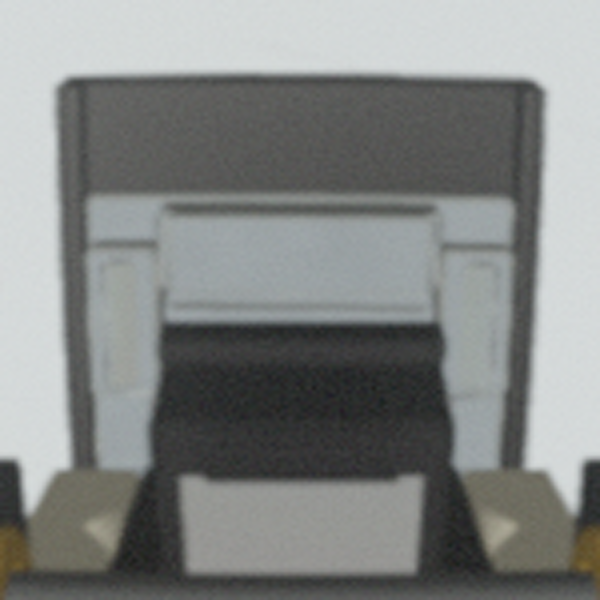

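View pics/s9.png

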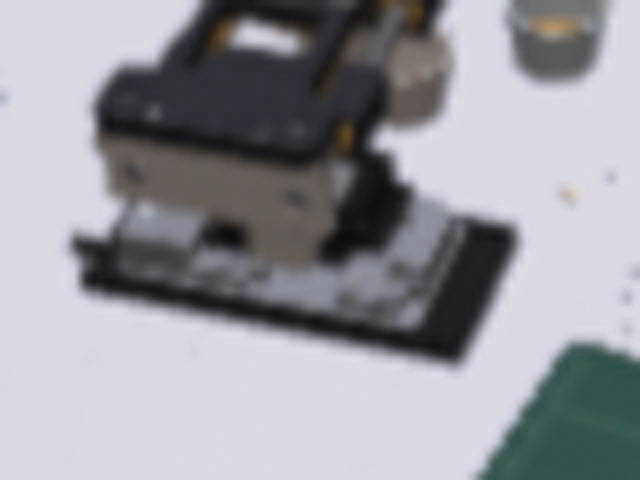

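```bash
cat > m.py <<'E'
from h import *
import sys
ex=np.array([np.cos(.181),np.sin(.181)]); O=np.array([.6095,.0040])
w=load('wrist')
for a in sys.argv[1:]:
    x,y,h=map(float,a.split(',')); p=onz(w,180+x*.25,100+y*160/600,h,True); d=p[:2]-O; print(a,np.round([d@ex*1e3,d@[-ex[1],ex[0]]*1e3],1))
E
python3 m.py 302,325,.037 302,325,.034 302,325,.030 302,305,.0225 302,208,.030 302,193,.025
```

```text
302,325,.037 [-35.5   0.4]
302,325,.034 [-34.7   0.4]
302,325,.030 [-33.7   0.4]
302,305,.0225 [-34.9   0.4]
302,208,.030 [-50.8   0.4]
302,193,.025 [-52.3   0.4]
```

```bash
python3 -m handwheel '[[0.1,0.02,-0.05,0],[0,0,0,0]]'; python3 -m handwheel '[[0.1,0.02,0,0],[0,0,0,0]]'; python3 -m handwheel '[[0.1,0.02,0,0],[0,0,0,0]]';python3 v.py 10
```

```text
t: 11.7
eef_pos: [0.6104, 0.0039, 0.2069]
ee_rot: [-3.141, -0.002, -2.961]
force: [-5.3, -1.4, -2.0]
width: 0.0381
t: 11.9
eef_pos: [0.6112, 0.0041, 0.2069]
ee_rot: [-3.142, -0.002, -2.961]
force: [-5.9, -1.9, -0.8]
width: 0.0376
t: 12.1
eef_pos: [0.6117, 0.0042, 0.2068]
ee_rot: [-3.141, -0.003, -2.961]
force: [-8.6, -1.2, 0.4]
width: 0.0379
12.2 [0.61169965 0.00415682 0.20684981] [-8.94116443 -2.09266873  1.17856615] [-0.56016055  3.20893611 -0.09337055] 0.03775784548518465
```

View pics/w10.png

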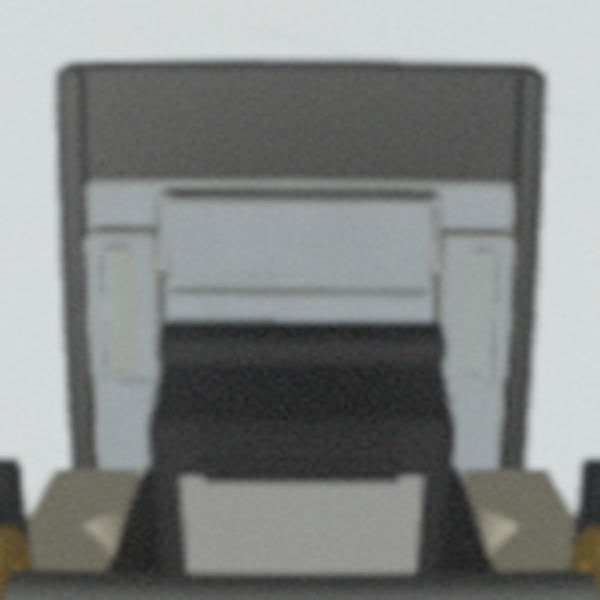

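```bash
python3 -m handwheel '[[0.1,0.02,0,0],[0,0,0,0]]'; python3 -m handwheel '[[0.1,0.02,0,0],[0,0,0,0]]'; python3 -m handwheel '[[0.05,0.01,-0.1,0],[0,0,0,0]]';python3 -m handwheel '[[0,0,-0.1,0],[0,0,0,0]]'
```

```text
t: 12.4
eef_pos: [0.6121, 0.0042, 0.2067]
ee_rot: [-3.141, -0.005, -2.961]
force: [-11.8, -1.0, 5.0]
width: 0.0378
t: 12.6
eef_pos: [0.6124, 0.0043, 0.2067]
ee_rot: [-3.141, -0.007, -2.962]
force: [-14.0, -0.9, 6.0]
width: 0.0378
t: 12.8
eef_pos: [0.6127, 0.0043, 0.2057]
ee_rot: [-3.141, -0.007, -2.962]
force: [-15.3, -2.0, 7.2]
width: 0.0379
t: 13.0
eef_pos: [0.6129, 0.0043, 0.2048]
ee_rot: [-3.141, -0.007, -2.962]
force: [-15.4, -1.0, 6.8]
width: 0.0378
```

```bash
python3 v.py 11
```

```text
13.1 [0.61282287 0.00428441 0.20477535] [-15.47006858  -1.36291948   6.97612861] [-5.46497749e-01  5.38158158e+00  4.59112778e-05] 0.037717848199534096
```

View pics/w11.png

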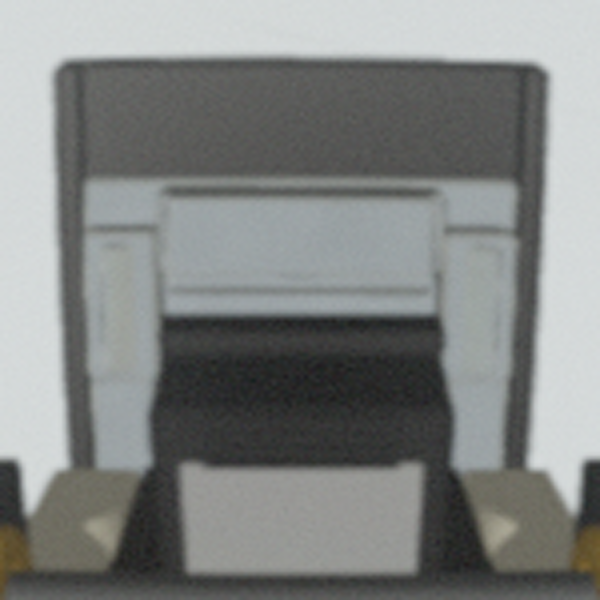

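View pics/s11.png

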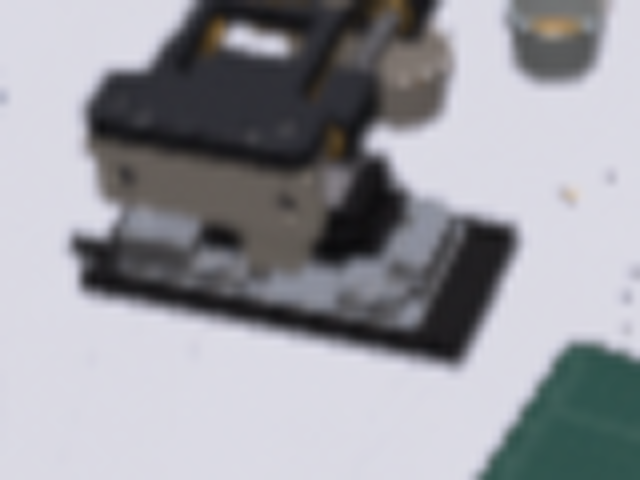

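```bash
python3 m.py 302,318,.037 302,318,.034  302,318,.03 302,290,.0225 302,190,.030 302,405,.05
```

```text
302,318,.037 [-34.    0.3]
302,318,.034 [-33.3   0.3]
302,318,.03 [-32.3   0.3]
302,290,.0225 [-34.8   0.3]
302,190,.030 [-50.7   0.3]
302,405,.05 [-25.8   0.3]
```

```bash
python3 -m handwheel '[[-0.05,-0.01,-0.1,0],[0,0,-0.1,0],[0,0,0,0]]'; python3 -m handwheel '[[0,0,-0.1,0],[0,0,0,0]]';python3 -m handwheel '[[0,0,-0.1,0],[0,0,0,0]]'
```

```text
t: 13.4
eef_pos: [0.6128, 0.0043, 0.203]
ee_rot: [-3.141, -0.005, -2.961]
force: [-13.6, -1.6, 6.1]
width: 0.0379
t: 13.6
eef_pos: [0.6129, 0.0043, 0.202]
ee_rot: [-3.141, -0.005, -2.961]
force: [-13.5, -1.5, 6.3]
width: 0.0381
t: 13.8
eef_pos: [0.6129, 0.0043, 0.201]
ee_rot: [-3.141, -0.005, -2.961]
force: [-14.1, -0.7, 6.9]
width: 0.0376
```

```bash
python3 v.py 12; python3 m.py 302,318,.03
```

```text
13.9 [0.61288883 0.00433223 0.20099727] [-12.89999126  -1.4186248    5.79833797] [-4.91115220e-01  4.64984822e+00  4.19601904e-03] 0.03794813645042801
302,318,.03 [-32.9   0.3]
```

View pics/w12.png

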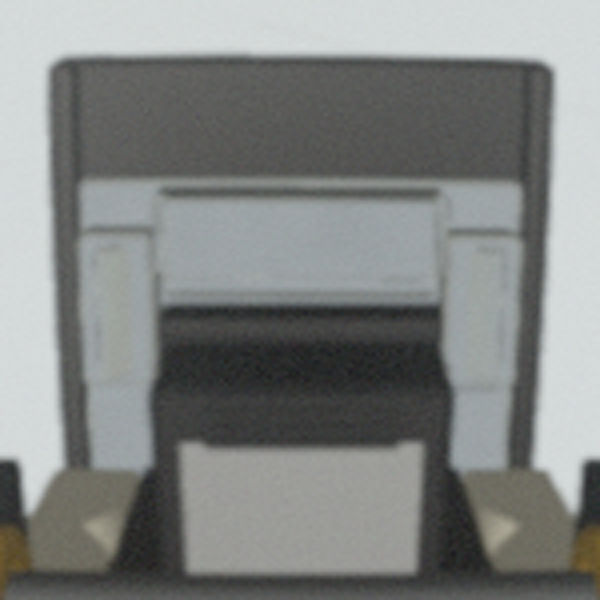

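View pics/s12.png

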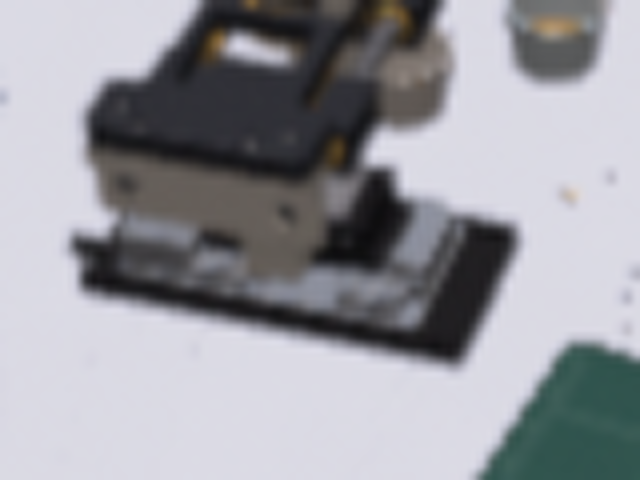

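```bash
python3 -m handwheel '[[0,0,-0.1,0],[0,0,0,0]]'; python3 -m handwheel '[[0,0,-0.1,0],[0,0,0,0]]';python3 -m handwheel '[[0,0,-0.1,0],[0,0,0,0]]';python3 v.py 13
```

```text
t: 14.1
eef_pos: [0.6129, 0.0043, 0.2]
ee_rot: [-3.141, -0.005, -2.961]
force: [-12.6, -1.4, 6.7]
width: 0.038
t: 14.3
eef_pos: [0.613, 0.0043, 0.1992]
ee_rot: [-3.141, -0.005, -2.961]
force: [-12.6, -1.3, 8.7]
width: 0.038
t: 14.5
eef_pos: [0.613, 0.0043, 0.1987]
ee_rot: [-3.141, -0.005, -2.961]
force: [-14.4, -1.6, 12.0]
width: 0.0376
14.6 [0.6130309  0.00430846 0.19871189] [-14.33858981  -1.37128063  11.32604191] [-0.59678586  5.23948526  0.03075384] 0.03795730645434851
```

View pics/w13.png

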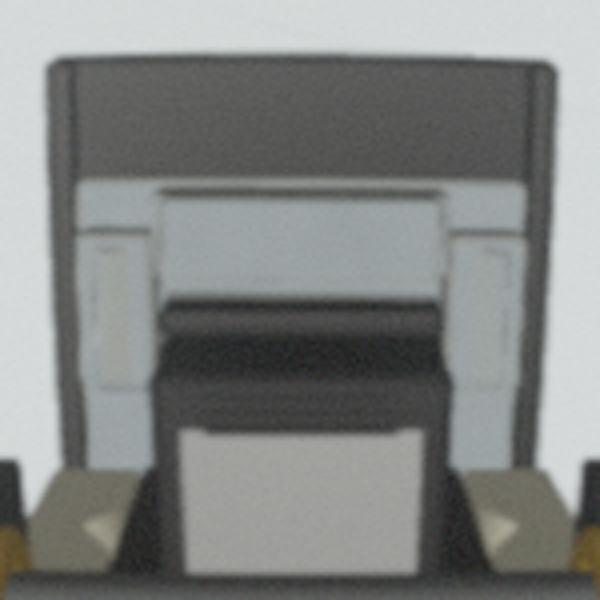

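```bash
python3 m.py 302,303,.021 302,303,.024 302,376,.036 302,376,.040 302,335,.0215
```

```text
302,303,.021 [-33.3   0.2]
302,303,.024 [-34.    0.2]
302,376,.036 [-26.7   0.2]
302,376,.040 [-27.9   0.2]
302,335,.0215 [-28.6   0.2]
```

View pics/s13.png

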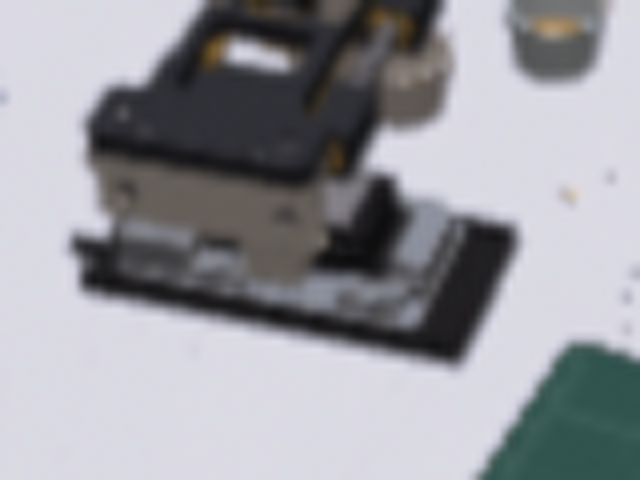

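```bash
cat > d.py <<'E'
from h import *
ex=np.array([np.cos(.181),np.sin(.181)]); O=np.array([.6095,.0040])
w=load('wrist'); R,t=RT(w); C=-R.T@t
for x in (250,302,350):
    out=[]
    for y in range(150,580,12):
        u=int(180+x*.25); v=int(round(100+y*160/600)); dz=float(w['depth'][v,u])
        if dz<=0: out.append('--'); continue
        c,d=ray(w,u,v,True); dc=(R@d)[2]; p=c+d*dz/dc; q=p[:2]-O; out.append('%d:%.1f/%.1f'%(y,q@ex*1e3,p[2]*1e3-14))
    print(x,' '.join(out))
E
python3 d.py
```

```text
250 150:-54.3/-6.1 162:-52.6/-5.7 174:-51.0/-5.1 186:-49.9/4.8 198:-49.6/15.0 210:-48.1/15.4 222:-46.7/16.4 234:-45.2/16.6 246:-42.9/14.9 258:-41.4/15.4 270:-40.0/16.3 282:-38.1/14.7 294:-36.6/14.9 306:-33.8/12.1 318:-32.2/12.3 330:-30.5/11.8 342:-29.7/15.2 354:-29.2/19.0 366:-29.1/26.0 378:-27.7/26.4 390:-26.5/27.4 402:-24.4/25.7 414:-23.3/27.1 426:-21.1/26.8 438:-19.0/25.2 450:-17.3/24.9 462:-16.2/26.2 474:-14.1/25.1 486:-11.6/24.4 498:-10.4/25.4 510:-8.4/24.6 522:-6.3/23.8 534:-5.1/25.0 546:-2.8/24.8 558:-0.8/24.3 570:0.4/25.5
302 150:-54.2/-7.2 162:-52.5/-6.4 174:-50.8/-6.0 186:-49.6/2.5 198:-49.5/14.5 210:-48.1/15.6 222:-46.4/14.5 234:-45.1/15.8 246:-43.0/15.4 258:-41.5/15.7 270:-39.7/14.8 282:-38.2/15.0 294:-36.3/13.8 306:-33.8/12.3 318:-31.9/11.1 330:-30.6/12.3 342:-29.6/14.7 354:-29.5/20.3 366:-29.0/25.5 378:-28.0/27.3 390:-26.0/26.0 402:-24.9/27.3 414:-23.3/27.2 426:-21.1/26.7 438:-19.3/25.9 450:-17.7/25.9 462:-15.9/25.5 474:-14.0/24.8 486:-12.1/25.5 498:-10.0/24.4 510:-8.8/25.5 522:-6.9/25.1 534:-5.1/24.9 546:-2.9/25.0 558:-1.2/25.1 570:0.9/24.4
350 150:-54.3/-6.2 162:-52.8/-4.3 174:-50.8/-6.6 186:-49.7/3.7 198:-49.5/14.0 210:-48.1/15.4 222:-46.7/16.3 234:-45.1/16.0 246:-43.1/16.0 258:-41.4/15.3 270:-39.8/15.4 282:-38.3/15.5 294:-36.5/14.6 306:-33.6/11.3 318:-31.9/10.9 330:-30.3/11.2 342:-29.8/15.4 354:-29.4/19.7 366:-28.8/25.1 378:-28.1/27.9 390:-26.2/26.6 402:-24.9/27.2 414:-23.1/26.4 426:-21.2/27.1 438:-19.1/25.6 450:-17.5/25.6 462:-15.9/25.5 474:-14.3/25.5 486:-12.3/26.1 498:-10.3/25.3 510:-8.3/24.5 522:-6.9/25.1 534:-5.5/25.7 546:-2.9/25.1 558:-1.2/25.1 570:0.8/24.7
```

```bash
python3 -m handwheel '[[0,0,0,0],[0,0,0,0],[0,0,0,0]]' 0.4 10; python3 -m handwheel '[[0,0,1,0],[0,0,2,0],[0,0,2,0],[0,0,0,0],[0,0,0,0]]'; python3 v.py 14; python3 d.py
```

```text
t: 14.9
eef_pos: [0.6161, 0.0057, 0.1997]
ee_rot: [3.141, 0.004, -2.96]
force: [-4.2, 5.3, 8.0]
width: 0.0513
t: 15.4
eef_pos: [0.6157, 0.0052, 0.2494]
ee_rot: [3.141, 0.003, -2.961]
force: [-0.5, -0.5, 0.6]
width: 0.0525
15.5 [0.6150636  0.00500945 0.24805945] [-0.30569648 -0.09408418  0.33125845] [-0.04571715  0.02094102  0.02533816] 0.05264508238606737
250 150:-47.1/15.5 162:-45.2/16.4 174:-43.0/15.0 186:-40.2/14.7 198:-38.2/14.9 210:-35.8/12.7 222:-33.5/11.6 234:-31.4/11.7 246:-30.1/19.5 258:-28.9/24.1 270:-27.5/26.7 282:-25.5/26.5 294:-23.3/26.0 306:-20.7/26.3 318:-18.4/25.0 330:-16.4/25.2 342:-14.5/25.6 354:-12.1/24.8 366:-9.4/24.9 378:-7.3/24.9 390:-5.1/24.6 402:-2.8/24.1 414:-0.7/24.3 426:2.4/23.5 438:4.4/24.1 450:6.4/24.6 462:8.7/24.4 474:11.4/23.2 486:14.5/23.2 498:17.2/22.2 510:19.1/23.2 522:21.8/22.4 534:24.0/22.7 546:27.6/21.9 558:37.1/7.8 570:35.2/16.6
302 150:-47.2/15.9 162:-45.0/14.6 174:-42.9/14.4 186:-40.3/15.5 198:-38.2/15.1 210:-35.9/13.7 222:-33.5/11.5 234:-31.3/10.8 246:-29.9/18.8 258:-29.0/24.2 270:-27.4/26.2 282:-25.4/26.2 294:-23.2/25.5 306:-20.4/25.0 318:-18.5/25.3 330:-16.5/25.6 342:-14.5/25.9 354:-12.4/25.7 366:-9.5/25.4 378:-7.0/23.8 390:-5.1/24.7 402:-2.7/23.9 414:-0.9/24.7 426:2.3/23.9 438:4.0/25.2 450:6.7/23.8 462:9.1/23.3 474:11.1/23.9 486:14.2/23.8 498:17.1/22.4 510:19.3/22.7 522:21.3/23.4 534:24.2/22.2 546:27.5/21.9 558:36.2/9.5 570:35.5/15.8
350 150:-47.1/15.5 162:-45.0/14.7 174:-43.1/16.1 186:-40.5/16.6 198:-38.2/15.2 210:-36.0/14.1 222:-33.4/10.6 234:-31.3/11.0 246:-30.0/18.9 258:-29.0/24.2 270:-27.4/26.2 282:-25.4/26.2 294:-23.3/25.7 306:-20.6/25.8 318:-18.4/25.0 330:-16.4/25.3 342:-14.2/24.7 -- 366:-9.3/24.7 378:-7.3/25.0 390:-5.1/24.6 402:-2.9/24.3 414:-0.7/24.1 426:2.0/24.8 438:4.9/22.7 450:6.6/24.1 462:9.1/23.4 474:11.1/24.1 486:14.3/23.5 498:16.7/23.4 510:19.4/22.5 522:21.4/23.1 534:23.9/23.0 546:27.6/21.8 558:36.6/8.7 570:35.1/16.7
```

View pics/w14.png

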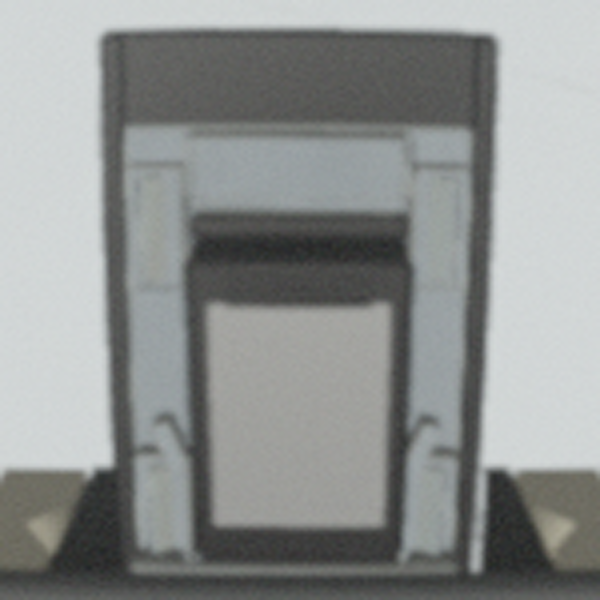

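View pics/s14.png

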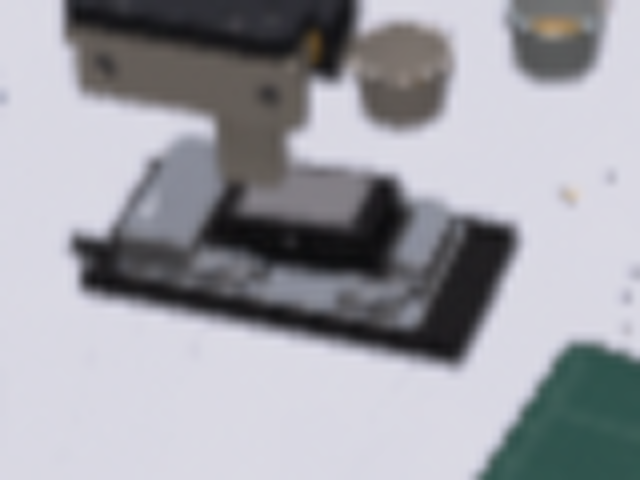

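```bash
python3 -m handwheel '[[-1.3,-0.2,0,0],[-1.35,-0.25,0,0],[0,0,0,0],[0,0,0,0],[0,0,0,0],[0,0,0,0],[0,0,0,0]]' 1 10; python3 -m handwheel '[[0,0,-1.5,0],[0,0,-1,0],[0,0,0,0],[0,0,0,0]]'
```

```text
t: 16.2
eef_pos: [0.5888, 0.0005, 0.248]
ee_rot: [-3.142, -0.0, -2.961]
force: [0.5, 0.0, 0.3]
width: 0.0033
t: 16.6
eef_pos: [0.5886, 0.0005, 0.223]
ee_rot: [-3.141, -0.001, -2.961]
force: [0.6, -0.3, 1.3]
width: 0.0003
```

```bash
python3 -m handwheel '[[0,0,-0.3,0],[0,0,-0.2,0],[0,0,0,0]]'; python3 -m handwheel '[[0,0,-0.1,0],[0,0,0,0]]'; python3 -m handwheel '[[0,0,-0.1,0],[0,0,0,0]]'
```

```text
t: 16.9
eef_pos: [0.5886, 0.0005, 0.2184]
ee_rot: [3.142, 0.001, -2.961]
force: [-0.1, 0.2, 1.3]
width: 0.0005
t: 17.1
eef_pos: [0.5884, 0.0005, 0.2173]
ee_rot: [3.141, 0.0, -2.961]
force: [-1.2, 1.2, 3.2]
width: 0.0006
t: 17.3
eef_pos: [0.5883, 0.0004, 0.216]
ee_rot: [3.142, -0.0, -2.961]
force: [0.2, -0.8, 0.1]
width: 0.0008
```

```bash
python3 -m handwheel '[[0,0,-0.1,0],[0,0,0,0]]'; python3 -m handwheel '[[0,0,-0.1,0],[0,0,0,0]]'; python3 -m handwheel '[[0,0,-0.1,0],[0,0,0,0]]'
```

```text
t: 17.5
eef_pos: [0.5885, 0.0004, 0.2149]
ee_rot: [-3.142, -0.0, -2.961]
force: [0.4, -0.6, 0.5]
width: 0.0006
t: 17.7
eef_pos: [0.5886, 0.0005, 0.2144]
ee_rot: [-3.141, 0.0, -2.961]
force: [-2.5, -0.5, 3.2]
width: 0.0004
t: 17.9
eef_pos: [0.5886, 0.0004, 0.2143]
ee_rot: [-3.141, 0.001, -2.96]
force: [-5.1, -0.1, 11.7]
width: 0.0004
```

```bash
python3 -m handwheel '[[0,0,0.5,0],[0,0,2,0],[1.5,0.3,2.5,0],[1.5,0.3,2,0],[1.5,0.3,2,0],[0,0,0,0],[0,0,0,0]]'; python3 v.py 15; python3 d.py|head -2
python3 - <<'E'
from h import *
f=load('wrist')['image'][:,:,::-1]
cv2.imwrite('pics/w15f.png',f)
E
```

```text
t: 18.6
eef_pos: [0.6334, 0.0095, 0.303]
ee_rot: [3.141, 0.0, -2.961]
force: [0.3, 0.1, -1.1]
width: 0.0008
18.7 [0.63272471 0.00930664 0.30212032] [-0.75093921 -0.53235345 -1.08065264] [ 0.02960436  0.03114468 -0.01573902] 0.0007627252918585045
250 150:-25.2/21.6 162:-22.7/21.8 174:-20.1/20.7 186:-16.7/21.0 198:-14.2/21.2 210:-12.0/23.3 222:-9.1/21.1 234:-6.6/21.9 246:-3.2/21.8 258:-0.8/22.7 270:2.0/21.8 282:4.7/21.1 294:7.3/21.4 306:10.8/21.5 318:13.3/21.8 330:16.3/20.4 342:18.9/21.0 354:21.4/21.6 366:25.5/20.1 378:31.7/8.7 390:34.8/8.1 -- 414:38.0/15.8 426:41.5/16.6 438:44.5/16.4 450:47.1/17.2 462:50.3/16.4 474:12.6/116.9 486:12.7/122.5 498:-10.6/180.3 510:-9.9/181.2 522:-8.7/181.0 534:-11.4/189.0 546:-11.5/191.9 558:-11.3/193.4 570:-10.6/193.9
302 150:-25.2/22.4 162:-22.6/20.9 174:-20.3/23.0 186:-16.7/21.0 198:-14.2/21.7 210:-11.8/22.5 222:-9.1/21.2 234:-6.6/21.9 246:-3.2/22.2 258:-0.6/21.7 270:2.4/19.9 282:4.6/21.8 294:7.4/20.9 306:10.7/21.8 318:13.4/21.6 330:16.1/21.4 342:18.7/21.6 354:21.4/21.6 366:25.3/20.8 378:31.5/9.5 390:35.1/7.1 402:35.2/15.8 414:37.5/17.2 426:41.5/16.8 438:44.4/16.7 450:47.8/15.3 462:50.4/16.2 474:53.4/16.0 486:57.0/16.8 498:60.3/16.1 510:73.3/-6.3 522:76.7/-6.5 534:83.7/-14.2 546:88.9/-15.3 558:91.7/-13.8 570:95.9/-15.0
```

View pics/w15.png

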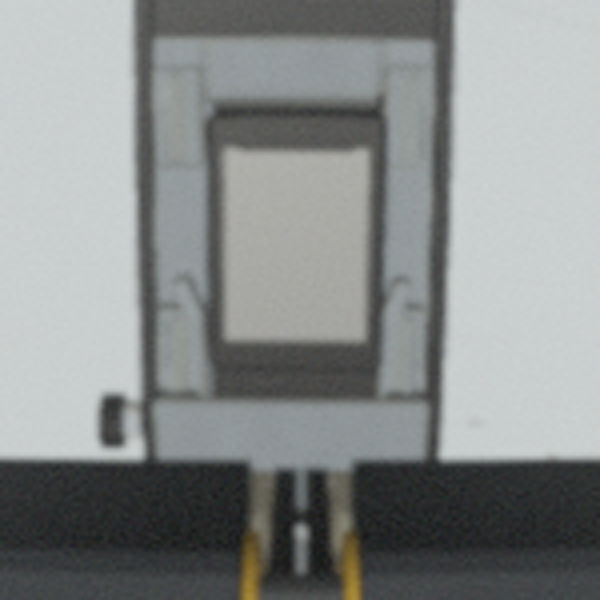

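View pics/s15.png

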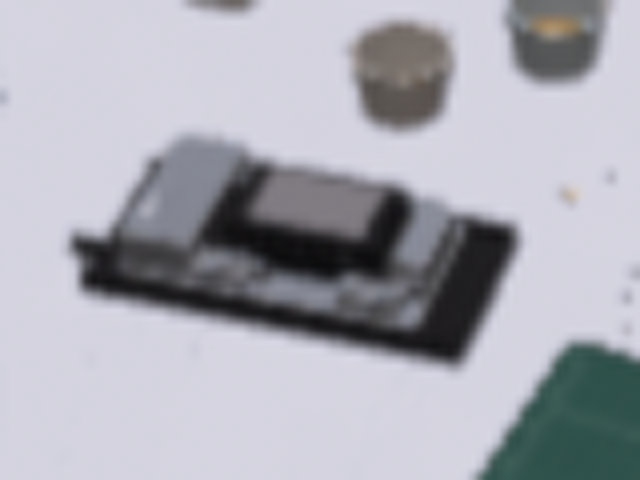

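Run:
```python
from h import *
f=load('top')['image'].astype(int); g=grab('top')['image'].astype(int)
d=np.abs(f-g).max(2)>60; c,_=cv2.findContours(cv2.morphologyEx(d.astype(np.uint8),cv2.MORPH_OPEN,np.ones((2,2))),0,2)
print([cv2.boundingRect(k) for k in c])
print(arm.job_done())
```

```text
[(233, 371, 16, 13), (238, 359, 2, 2), (260, 355, 6, 6), (231, 352, 2, 2), (235, 348, 4, 3), (241, 343, 27, 16), (259, 337, 3, 2), (480, 334, 32, 50), (275, 324, 181, 60), (511, 309, 1, 3), (209, 302, 3, 3), (234, 226, 2, 2), (231, 186, 10, 26), (276, 174, 8, 10), (272, 173, 2, 2), (153, 144, 6, 10), (215, 132, 5, 3), (157, 91, 160, 293)]
the job is handed in; nothing more can be done
None
```

Run:
```python
from h import *
cv2.imwrite('pics/topend.png',load('top')['image'][:,:,::-1])
```

```text
(no output)
```

View pics/topend.png

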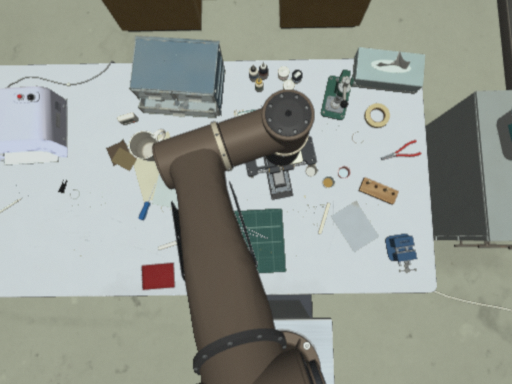

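The battery pack is seated in the charger and released. I handed the job in at about 19 s of the 58 s allowed.

**How it went:** The arm could not tilt the tool. I tilted the pack by lowering its tail onto the lip while gripping lightly, so it turned in the pads. I then slid the tongue under the hood and pushed it in until the force rose sharply, taken as the contacts going solid. The grip started slipping before the tail was all the way down, so I let go with the tail caught against the lip. I finished by pressing the tail down with the closed fingers.

**Last checks:**
- **Seating:** the pack's top measures 21–22 mm above the bay floor along the measured length, so it lies flat. The tail tab is out of sight under the lip and the tongue is under the hood. The gripper is clear, about 9 cm above the charger.
- **Force:** the largest I read between moves was about 20 N, sideways and downward combined, against the 30 N limit. I have no readings from within the moves. That includes the moment the fingers opened, after which about 11 N was still showing.
- **Other objects:** in the final top view, the peg block, glue stick, screwdriver and tweezers look unmoved. The arm hides part of the scene, so my before-and-after comparison also flags the arm and small patches that I did not check one by one. The blue look-alike is hidden under the arm there; I never went down near it.

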